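# Start the leak test at the bench push-button stand

### The arm

A 6-joint arm with a two-finger parallel gripper is mounted at the origin on a cart in front of the work surface, level with it; the furniture and walls round the work are solid. World frame = base frame: x ahead of the robot, y to its left, z up, the work surface at z = 0. Lengths are in m, angles in rad, forces in N, time in s.
With the tool pointing down it reaches from about 0.275 to 0.75 m from the base axis. Payload 10.2 kg.
Tool frame: the origin (TCP) lies midway between the tips of the shut fingers; the grasp point (between the pads) lies 19 mm behind it (r.pinch_z is the distance from the TCP to the grasp point, in m); z points along the fingers, x is the direction in which the jaws open and shut, and the axes are right-handed (so a half turn about z gives the same grasp; the last joint's range is limited). The gripper opens to 88 mm and grips with 3 to 60 N. Pads are 18 mm wide; open, the fingers measure 123 mm over their backs; the gripper's body (75 mm by 187 mm) begins 45 mm behind the grasp point.
Start: joints at [1.034, 0.313, 1.498, -0, 1.331, -0.223], TCP at [0.162, 0.499, 0.239] pointing down, gripper open.
Joint ranges: [-2.94, 2.94], [-0.97, 2.17], [0.19, 2.56], [-1.23, 4.37], [0.02, 3.11], [-2.88, 2.88]. Speed limits (rad/s): [2.39, 2.39, 3.01, 3.14, 3.14, 3.14].

### API

Orientations are given as [roll, pitch, yaw] about the fixed x, y, z axes, in that order (R = Rz(yaw) Ry(pitch) Rx(roll)).
In Python, from workcell import r, eyes, finish_job gives the robot as it stands. The module is installed in compiled form; this text tells all that it offers.
- The arm moves only by the tool step_arm, never from a script. Its arguments are lists of equal length, an entry for each row: "grip": the finger opening in mm, from 0 to 88.1; "travel": the shift along the tool's x, y, z in mm, a list of three; "turn": the turn, a rotation vector about the tool's x, y, z in units of 6 degrees (1.0 is 6 degrees), a list of three. In form: {"grip": [grip, ...], "travel": [[dx, dy, dz], ...], "turn": [[rx, ry, rz], ...]}. A call has exactly 10 rows; each row is the pose to reach, as a shift and turn from the pose commanded when the call began, along the tool's axes at that moment; what a row does not reach only later rows make up. A row lasts 1/8 s, in which the tool goes at most 62.5 mm and 10.7 degrees, less where a joint would pass 70% of its speed; a pose out of reach is approached as far as the arm can. A call with a gripper value outside its range is refused whole. The fingers move at their own pace and stop on an object; "grip_force" is the grip in N (left out, the last holds). Time passes only in rows, so rows that repeat a pose let the fingers close, or fill a call up. It gives the time, the measured TCP pose, the force and the opening at its end, in the units of the state.
- r.observe(): the state, without advancing time (a new reading comes with each control period).
- eyes.capture(name): name is "scene" or "top"; returns (picture, depth): 384x512x3 uint8, red, green, blue; 384x512 float32, m along the optical axis (not along the pixel's ray), 0 where there is no reading.
- eyes.camera_params(name): a dict with "mtx" (3x3 intrinsics, pixels), "R" (3x3) and "t" (3): a world point X has camera coordinates R X + t. Camera axes: x right, y down, z forward; pixel columns grow to the right and rows downward; lengths in m; the calibration is good to about 2 mm. A picture is of the moment at which its call begins. camera_params takes no time and is no camera call.
- finish_job(): hands the job in, once; it reports no verdict.
The state is a dict: "time_s": time; "qpos": joint angles; "joint_velocities": joint speeds; "joint_efforts": joint torques, N m; "position": TCP position; "tool_rot": TCP orientation; "force": force on the tool from outside, world axes, zero at the start; "ft_torque": the same for the moment, N m; "opening": finger opening in m.
Only numpy, scipy, OpenCV 4.12 (cv2) and the standard library are available. Lean on these libraries where they do the work, as an engineer would, in place of code of your own. Each camera call takes 0.05 s, during which the arm holds its last target.

### The job

Start the leak test at the push-button stand on the right of the bench: press down the raised far end of the rocker so that it tips right over, then press the square key fully home so that it stays in, and last press the large round button fully down with the fingertips and finish while still holding it down. Keep to that order, leave the small round button alone, and do not disturb the valve block, the dial gauge and the bush that stand round it.

Things in the scene. Friction and masses are not known exactly. Their poses are not given: they have to be found in the camera images.
- stand: aluminium plate 160 (x) x 145 (y) x 10 mm fixed on the bench, origin at the centre of its underside, x away from the robot at yaw 0 (yaw varies up to 0.45 rad); its four grey boxes (70 mm apart in x, 64 mm in y) carry one black control each, and which box stands at which corner varies. Fixed on the bench to its left (+y) are a vice and, beyond it about 0.5 m ahead of the robot and 0.3 m to its left, a toggle clamp whose handle rises 0.21 m: cross above them
- start_module: fixed grey box 66 (x) x 60 (y) x 45.5 mm high on the stand's plate, origin at the centre of its underside, axes parallel to the stand's; carries the large round button
- rocker_press (a point): place to press on the rocker: on its top face on the far half (the stand's +x side), 18 mm from the tipping axis; the point moves with the rocker and lies about 64 mm above the bottom of its box when raised, 7 mm lower when tipped over. The rocker is a black paddle 50 mm long (along the stand's x) and 32 mm wide in a low frame
- rocker (a joint): rocker angle, rad: 0 to 0.06 at the start with its far (+x) end raised, 0.4 with its far end fully pressed down; friction of about 3.5 N at the press point, no spring: it stays where it is left
- key_top (a point): centre of the top of the black square key, 26 x 26 mm, standing 16 mm above its box's top when out
- square_key (a joint): travel of the square key downward, m: 0 out, 0.008 fully in; friction 4 N, no spring: it stays where it is left
- start_top (a point): centre of the top of the large round mushroom-shaped button, 38 mm across, on a steel collar, standing 23 mm above its box's top when out
- start_button (a joint): travel of the large round button downward, m: 0 out, 0.008 fully down; a spring returns it, 3 N at first and 8 N fully down
- small_top (a point): centre of the top of the small round button, 18 mm across in a steel collar, standing 14 mm above its box's top; to be left alone
- small_button (a joint): travel of the small round button downward, m: 0 out, 0.008 fully in; friction 3 N, it stays where it is left
- valve_block_b: loose white valve block, 47 x 62 x 33 mm, behind the stand, origin at the centre of its underside; leave it alone
- gauge_1: loose dial gauge, 23 x 52 x 63 mm, upright behind the stand, origin at the centre of its underside; leave it alone
- bush_3: loose tan bush, 26 mm across and 30 mm high, upright to the right of the stand, origin at the centre of its underside; leave it alone

How it is judged:
By the outcome, as a careful person would: the job done as asked, in the order asked, and still so for the second after the job is handed in, while the arm keeps its last pose, push and grip.
It also fails if it takes over 43 s, if anything falls off the work surface, if the arm or the gripper's body presses on something with over 40 N, if the wrist force passes 120 N, or if a joint passes its speed limit or range.

## Working session

There is one attempt and no reset: what is moved stays moved. The work goes in short steps, Python scripts to look and compute and a tool call to move; the robot and the scene stay as the last step left them, time stands still between calls to the robot, and variables do not carry over. Pictures are saved under pics/ and viewed, and the job is handed in when it is done.

Besides the shell and the picture viewer there is one more tool, called after "Request:" by a JSON object that holds its "method" and its "body", one argument or row to a line. step_arm: Moves the arm, as the interface text tells. Its arguments: {"type":"object","properties":{"grip":{"type":"array","items":{"type":"number"}},"travel":{"type":"array","items":{"type":"array","items":{"type":"number"}}},"turn":{"type":"array","items":{"type":"array","items":{"type":"number"}}},"grip_force":{"type":"number"}},"required":["grip","travel","turn"]}

```bash
mkdir -p pics
python3 - <<'E'
from workcell import r, eyes
import cv2,numpy as np
print(r.observe())
for n in ("scene","top"):
    p,d=eyes.capture(n); np.savez(f"pics/{n}0.npz",p=p,d=d)
    cv2.imwrite(f"pics/{n}0.png",cv2.resize(p[:,:,::-1],(800,600)))
    print(eyes.camera_params(n))
E
```

```text
{'time_s': 0.0, 'qpos': array([ 1.03359768e+00,  3.13446169e-01,  1.49841041e+00, -1.29517388e-05,
        1.33097656e+00, -2.23423107e-01]), 'joint_velocities': array([-2.31816697e-05,  8.31610449e-04, -8.25550922e-04,  2.11024088e-03,
        6.35798416e-04,  2.63445759e-03]), 'joint_efforts': array([ 1.83308907e-04, -4.02202213e+01, -2.52277458e+01,  6.95549324e-02,
        3.51205899e-02, -7.09221695e-05]), 'position': array([0.16194627, 0.49915324, 0.23817306]), 'tool_rot': array([-3.14133007e+00,  1.21243960e-03,  1.25702403e+00]), 'force': array([-0.23978929, -0.52157409,  0.75682113]), 'ft_torque': array([-0.0056396 , -0.03159263, -0.01333308]), 'opening': 0.08830527639572962}
{'mtx': array([[391.24579565,   0.        , 257.78040586],
       [  0.        , 391.24579565, 188.98312444],
       [  0.        ,   0.        ,   1.        ]]), 'R': array([[ 0.83090548, -0.55638761, -0.0053773 ],
       [-0.29966326, -0.43933035, -0.84687116],
       [ 0.46882622,  0.70528127, -0.53177092]]), 't': array([-0.66905728,  0.10097805,  0.86384517])}
{'mtx': array([[409.37186536,   0.        , 258.37596163],
       [  0.        , 409.37186536, 188.46286476],
       [  0.        ,   0.        ,   1.        ]]), 'R': array([[ 0.00967279, -0.99994782,  0.00328503],
       [-0.98359277, -0.01010632, -0.18011976],
       [ 0.18014356, -0.00148887, -0.9836392 ]]), 't': array([-0.35967621,  0.55186353,  0.81173357])}
```

View pics/scene0.png

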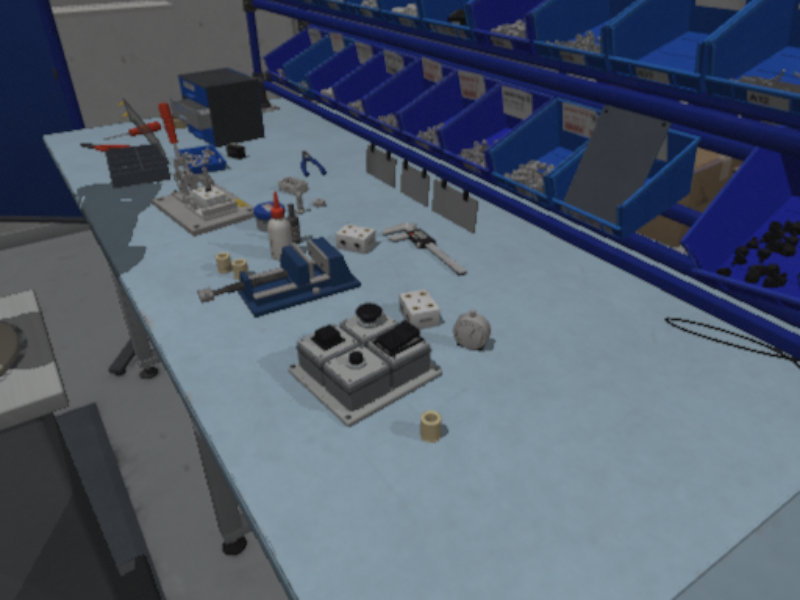

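View pics/top0.png

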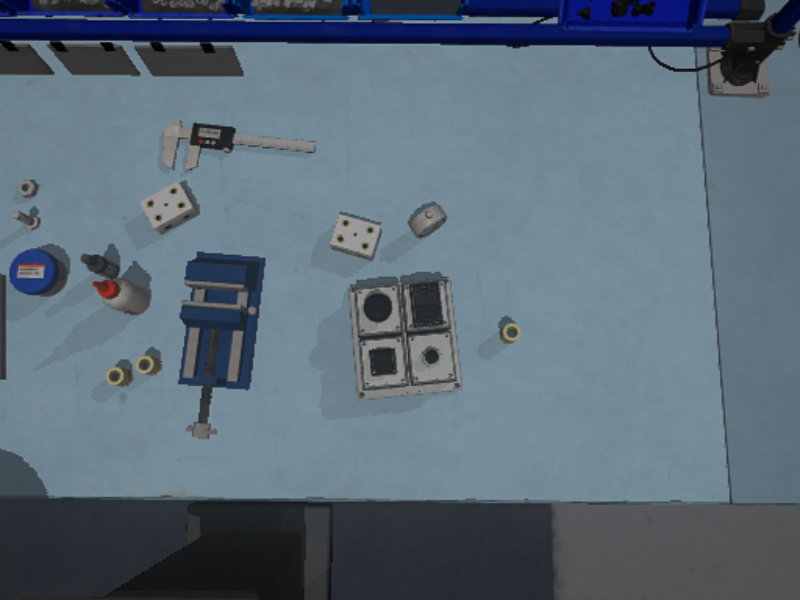

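The top view shows the stand at about (405,337). The large button is at (378,306), the rocker at (427,303), the square key at (383,361) and the small button at (431,356). I'll enlarge both views to measure these.

```bash
cat > h.py <<'E'
import numpy as np,cv2
from workcell import r,eyes
def ray_z(n,u,v,z):
    c=eyes.camera_params(n);R=c['R'];t=c['t']
    o=-R.T@t; d=R.T@np.linalg.inv(c['mtx'])@np.array([u,v,1.])
    return o+d*(z-o[2])/d[2]
def depthpt(n,u,v,d):
    c=eyes.camera_params(n)
    return c['R'].T@(np.linalg.inv(c['mtx'])@np.array([u,v,1.])*d-c['t'])
def proj(n,X):
    c=eyes.camera_params(n); p=c['mtx']@(c['R']@np.array(X)+c['t']); return p[:2]/p[2]
E
python3 - <<'E'
import numpy as np,cv2
a=np.load('pics/top0.npz')['p'][170:260,215:305,::-1]; cv2.imwrite('pics/topc.png',cv2.resize(a,(600,600),interpolation=cv2.INTER_CUBIC).copy()) # 215,170 scale 6.667
a=np.load('pics/scene0.npz')['p'][185:275,175:295,::-1]; cv2.imwrite('pics/scc.png',cv2.resize(a,(800,600),interpolation=cv2.INTER_CUBIC))
E
```

```text
(no output)
```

View pics/topc.png

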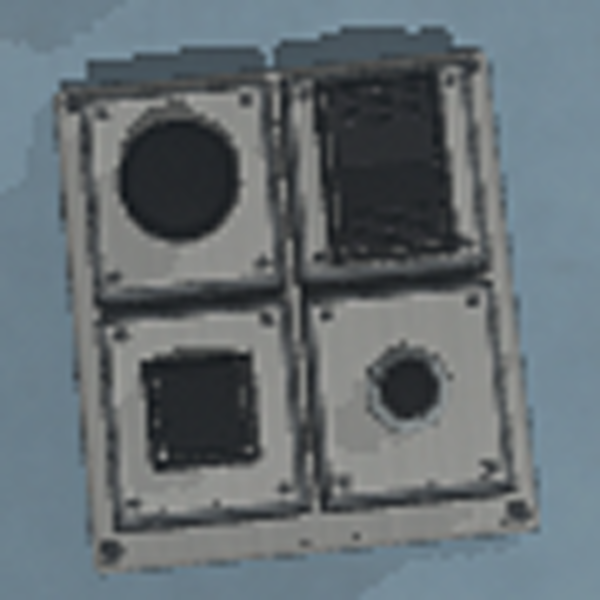

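View pics/scc.png

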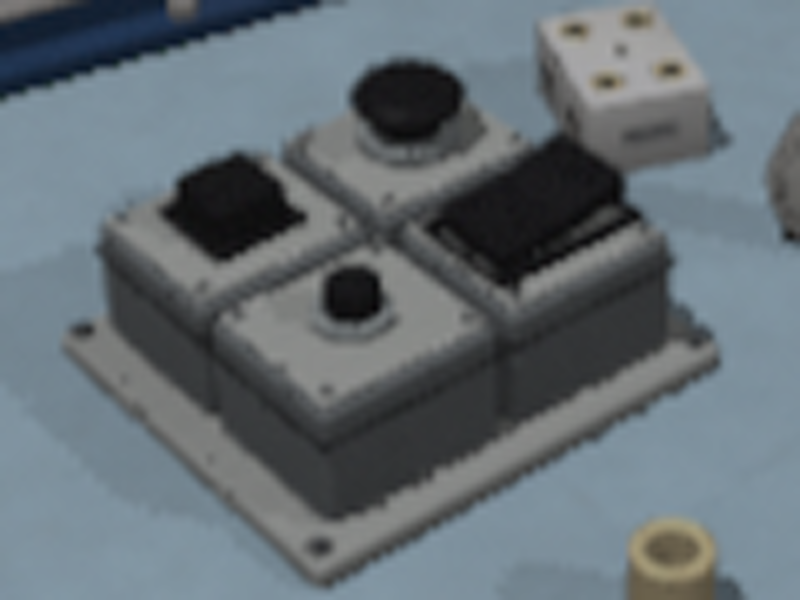

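Run:
```python
from h import *
a=np.load('pics/top0.npz')['d']
g=lambda x,y:(215+(x+.5)/6.667-.5,170+(y+.5)/6.667-.5)
S=dict(start=(179,182,.0785),key=(203,411,.0715),small=(411,388,.0695),pNL=(97,572,.01),pNR=(540,530,.01),pFR=(488,50,.01),pFL=(58,84,.01),rockmid=(390,165,.067),rFar=(378,82,.07),rNear=(400,250,.062))
P={}
for k,(x,y,z) in S.items():
    u,v=g(x,y); P[k]=ray_z('top',u,v,z); 
    print(k,P[k].round(4), 'depth pt',depthpt('top',u,v,a[int(round(v)),int(round(u))]).round(4))
print('plate ctr',(P['pNL']+P['pFR']+P['pNR']+P['pFL'])/4)
for A,B in(('pNL','pFL'),('pNR','pFR'),('key','start')):
    d=P[B]-P[A];print(A,B,np.linalg.norm(d[:2]),np.arctan2(d[1],d[0]))
for A,B in(('pNR','pNL'),('small','key')):
    d=P[B]-P[A];print(A,B,np.linalg.norm(d[:2]),np.arctan2(-d[0],d[1]))
b=np.load('pics/scene0.npz')['d']
h=lambda x,y:(175+(x+.5)/6.667-.5,185+(y+.5)/6.667-.5)
for k,(x,y,z) in dict(start=(407,88,.0785),key=(232,180,.0715),small=(352,280,.0695)).items():
    u,v=h(x,y);print(k,ray_z('scene',u,v,z).round(4),depthpt('scene',u,v,b[int(round(v)),int(round(u))]).round(4))
# rocker profile by depth along its length
for y in range(80,262,10):
    u,v=g(378+(y-82)*.13,y);print(y,depthpt('top',u,v,a[int(round(v)),int(round(u))]).round(4))
# others
for k,(u,v) in dict(valve=(356,236),gauge=(427,220),bush=(510,332)).items():
    u*=.64;v*=.64;print(k,depthpt('top',u,v,a[int(v),int(u)]).round(3))
```

```text
start [ 0.5326 -0.3199  0.0785] depth pt [ 0.5322 -0.32    0.0812]
key [ 0.4637 -0.3281  0.0715] depth pt [ 0.4637 -0.3281  0.072 ]
small [ 0.4714 -0.391   0.0695] depth pt [ 0.4715 -0.3911  0.0691]
pNL [ 0.4165 -0.2929  0.01  ] depth pt [ 0.4165 -0.2927  0.0068]
pNR [ 0.4312 -0.4355  0.01  ] depth pt [ 0.4316 -0.4365 -0.0006]
pFR [ 0.5892 -0.4192  0.01  ] depth pt [ 0.591  -0.4198  0.0017]
pFL [ 0.5762 -0.2764  0.01  ] depth pt [ 0.5787 -0.2753 -0.0026]
rockmid [ 0.5405 -0.3845  0.067 ] depth pt [ 0.5403 -0.3845  0.0681]
rFar [ 0.566  -0.3806  0.07  ] depth pt [ 0.5653 -0.3805  0.0736]
rNear [ 0.5147 -0.3879  0.062 ] depth pt [ 0.515  -0.388   0.0596]
plate ctr [ 0.50328852 -0.35600336  0.01      ]
pNL pFL 0.16062328871143566 0.10321272470839192
pNR pFR 0.15885968039672624 0.1025191665450903
key start 0.06941439244206177 0.11807585277482908
pNR pNL 0.14329454905799496 0.10318005237550992
small key 0.06346623191907574 0.12238568100154425
start [ 0.5301 -0.326   0.0785] [ 0.5299 -0.3264  0.0788]
key [ 0.4636 -0.3307  0.0715] [ 0.4636 -0.3308  0.0716]
small [ 0.4703 -0.3933  0.0695] [ 0.4697 -0.3945  0.0705]
80 [ 0.5659 -0.3804  0.0737]
90 [ 0.5629 -0.3809  0.0727]
100 [ 0.4001 -0.3529  0.899 ]
110 [ 0.5568 -0.3817  0.072 ]
120 [ 0.5538 -0.3822  0.0711]
130 [ 0.5508 -0.3826  0.0708]
140 [ 0.5475 -0.383   0.0713]
150 [ 0.5451 -0.3835  0.0672]
160 [ 0.5418 -0.3839  0.0684]
170 [ 0.5388 -0.3843  0.0676]
180 [ 0.5363 -0.3849  0.064 ]
190 [ 0.5324 -0.3851  0.0683]
200 [ 0.5296 -0.3856  0.0665]
210 [ 0.5265 -0.386   0.0662]
220 [ 0.5233 -0.3864  0.0672]
230 [ 0.5204 -0.3869  0.0654]
240 [ 0.5173 -0.3873  0.0655]
250 [ 0.515  -0.388   0.0596]
260 [ 0.5125 -0.3886  0.0551]
valve [ 0.642 -0.286  0.03 ]
gauge [ 0.658 -0.385  0.056]
bush [ 0.512 -0.505  0.001]
```

```bash
cat >> h.py <<'E'
from scipy.spatial.transform import Rotation as Ro
def plan(X,yaw,o=None,tilt=0):
    o=o or r.observe(); R0=Ro.from_euler('xyz',o['tool_rot']); 
    Rt=Ro.from_euler('xyz',[np.pi,0,yaw])
    sh=R0.inv().apply(np.array(X)-o['position'])*1000
    tr=np.degrees((R0.inv()*Rt).as_rotvec())/6
    print('pos',o['position'].round(4),'rot',o['tool_rot'].round(3),'F',o['force'].round(2),'t',o['time_s']); print('shift',sh.round(1),'turn',tr.round(2))
E
python3 - <<'E'
from h import *
plan((.36,.05,.32),1.257-1.36)
plan((.5595,-.382,.32),-1.464)
E
```

```text
pos [0.162  0.4992 0.2382] rot [-3.141e+00  1.000e-03  1.257e+00] F [-0.2  -0.14  0.09] t 0.1
shift [-366.2  327.   -81.5] turn [0.000e+00 1.000e-02 1.299e+01]
pos [0.162  0.4992 0.2382] rot [-3.141e+00  1.000e-03  1.257e+00] F [-0.2  -0.14  0.09] t 0.1
shift [-715.5  650.1  -81.2] turn [1.000e-02 1.000e-02 2.598e+01]
```

Request:
{"method": "step_arm", "body": {
  "grip": [0, 0, 0, 0, 0, 0, 0, 0, 0, 0],
  "travel": [
    [0, 0, -40],
    [0, 0, -82],
    [-40, 36, -82],
    [-80, 72, -82],
    [-125, 112, -82],
    [-170, 152, -82],
    [-215, 192, -82],
    [-260, 232, -82],
    [-305, 272, -82],
    [-350, 313, -82]
  ],
  "turn": [
    [0, 0, 0],
    [0, 0, 1],
    [0, 0, 2.5],
    [0, 0, 4],
    [0, 0, 5.5],
    [0, 0, 7],
    [0, 0, 8.5],
    [0, 0, 10],
    [0, 0, 11.5],
    [0, 0, 13]
  ]
}}

```text
time_s: 1.35
position: [0.352, 0.0679, 0.3207]
tool_rot: [-3.141, -0.0, -0.11]
force: [-0.0, 0.5, -0.6]
opening: 0.0
```

Run:
```python
from h import *
plan((.56,-.382,.32),-1.464)
```

```text
pos [0.352  0.0679 0.3207] rot [-3.141 -0.    -0.11 ] F [-0.01  0.52 -0.59] t 1.35
shift [256.  424.5   0.8] turn [-0.   -0.   12.93]
```

Request:
{"method": "step_arm", "body": {
  "grip": [0, 0, 0, 0, 0, 0, 0, 0, 0, 0],
  "travel": [
    [20, 35, 0],
    [48, 82, 0],
    [78, 130, 0],
    [108, 180, 0],
    [138, 230, 0],
    [168, 280, 0],
    [198, 330, 0],
    [228, 378, 0],
    [256, 424, 0],
    [256, 424, 0]
  ],
  "turn": [
    [0, 0, 1.2],
    [0, 0, 2.6],
    [0, 0, 4.1],
    [0, 0, 5.6],
    [0, 0, 7.1],
    [0, 0, 8.6],
    [0, 0, 10.1],
    [0, 0, 11.6],
    [0, 0, 12.9],
    [0, 0, 12.9]
  ]
}}

```text
time_s: 2.6
position: [0.5625, -0.3815, 0.3166]
tool_rot: [3.138, 0.003, -1.459]
force: [0.1, 0.2, -1.1]
opening: 0.0006
```

Run:
```python
from h import *
plan((.56,-.382,.085),-1.464)
```

```text
pos [ 0.5625 -0.3815  0.3166] rot [ 3.138e+00  3.000e-03 -1.459e+00] F [ 0.08  0.22 -1.06] t 2.6
shift [  1.    1.8 231.6] turn [0.03 0.03 0.05]
```

Request:
{"method": "step_arm", "body": {
  "grip": [0, 0, 0, 0, 0, 0, 0, 0, 0, 0],
  "travel": [
    [0, 0, 30],
    [0, 0, 65],
    [0, 0, 100],
    [0, 0, 135],
    [0, 0, 165],
    [0, 0, 190],
    [0, 0, 210],
    [0, 0, 225],
    [0, 0, 225],
    [0, 0, 225]
  ],
  "turn": [
    [0, 0, 0],
    [0, 0, 0],
    [0, 0, 0],
    [0, 0, 0],
    [0, 0, 0],
    [0, 0, 0],
    [0, 0, 0],
    [0, 0, 0],
    [0, 0, 0],
    [0, 0, 0]
  ]
}}

```text
time_s: 3.85
position: [0.5625, -0.3786, 0.0968]
tool_rot: [-3.141, -0.001, -1.455]
force: [-0.5, 0.7, 0.1]
opening: 0.0003
```

Run:
```python
from h import *
plan((.56,-.382,.085),-1.464)
p,d=eyes.capture('scene')
cv2.imwrite('pics/s1.png',cv2.resize(p[120:280,150:350,::-1],(750,600),interpolation=cv2.INTER_CUBIC))
```

```text
pos [ 0.5625 -0.3786  0.0968] rot [-3.141e+00 -1.000e-03 -1.455e+00] F [-0.48  0.69  0.11] t 3.85
shift [ 3.   2.9 11.8] turn [-0.01 -0.01  0.09]
```

View pics/s1.png

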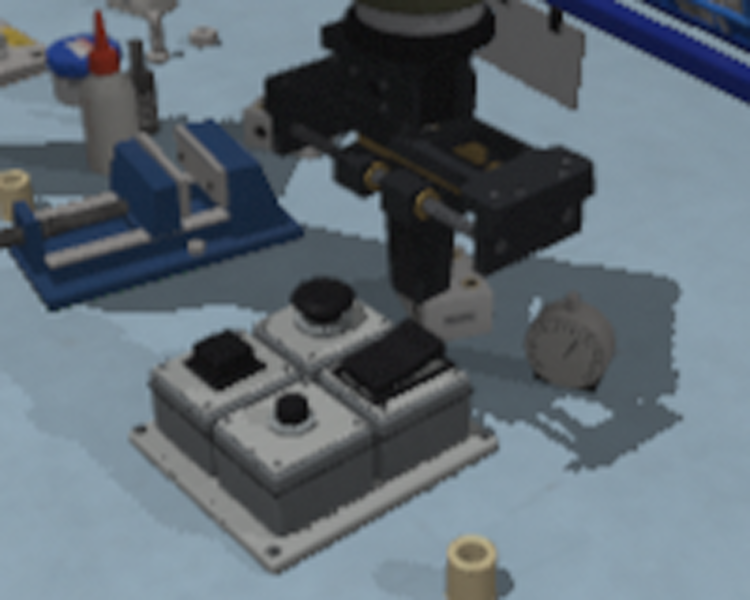

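Run:
```python
from h import *
for X in [(.5625,-.3786,.0968),(.56,-.382,.074),(.54,-.384,.0705),(.533,-.32,.0785)]:
    print((proj('scene',X)-[150,120])*3.75)
p,d=eyes.capture('top')
cv2.imwrite('pics/t1.png',cv2.resize(p[150:270,195:355,::-1],(800,600),interpolation=cv2.INTER_CUBIC))
```

```text
[419.50874401 289.09918534]
[419.23538193 327.45402188]
[391.30519299 346.05794821]
[319.98621766 285.32212462]
```

View pics/t1.png

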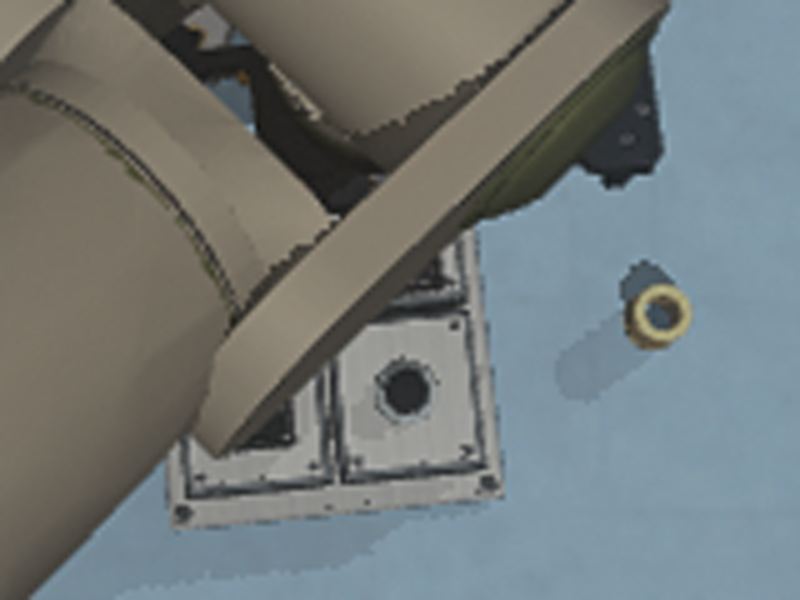

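Request:
{"method": "step_arm", "body": {
  "grip": [0, 0, 0, 0, 0, 0, 0, 0, 0, 0],
  "travel": [
    [3, 3, 0],
    [3, 3, 8],
    [3, 3, 15],
    [3, 3, 18],
    [3, 3, 20],
    [3, 3, 22],
    [3, 3, 24],
    [3, 3, 26],
    [3, 3, 28],
    [3, 3, 28]
  ],
  "turn": [
    [0, 0, 0],
    [0, 0, 0.1],
    [0, 0, 0.1],
    [0, 0, 0.1],
    [0, 0, 0.1],
    [0, 0, 0.1],
    [0, 0, 0.1],
    [0, 0, 0.1],
    [0, 0, 0.1],
    [0, 0, 0.1]
  ]
}}

```text
time_s: 5.2
position: [0.5601, -0.382, 0.0682]
tool_rot: [-3.14, -0.001, -1.466]
force: [4.9, 0.6, 5.2]
opening: 0.0003
```

Request:
{"method": "step_arm", "body": {
  "grip": [0, 0, 0, 0, 0, 0, 0, 0, 0, 0],
  "travel": [
    [0, 0, 0.7],
    [0, 0, 1.3],
    [0, 0, 2],
    [0, 0, 2],
    [0, 0, 2],
    [0, 0, 2],
    [0, 0, 2],
    [0, 0, 2],
    [0, 0, 2],
    [0, 0, 2]
  ],
  "turn": [
    [0, 0, 0],
    [0, 0, 0],
    [0, 0, 0],
    [0, 0, 0],
    [0, 0, 0],
    [0, 0, 0],
    [0, 0, 0],
    [0, 0, 0],
    [0, 0, 0],
    [0, 0, 0]
  ]
}}

```text
time_s: 6.45
position: [0.5603, -0.3821, 0.0673]
tool_rot: [-3.14, -0.002, -1.466]
force: [2.0, 3.0, 11.1]
opening: 0.0004
```

Request:
{"method": "step_arm", "body": {
  "grip": [0, 0, 0, 0, 0, 0, 0, 0, 0, 0],
  "travel": [
    [0, 0, 0.7],
    [0, 0, 1.5],
    [0, 0, 2],
    [0, 0, 2],
    [0, 0, 2],
    [0, 0, 2],
    [0, 0, 2],
    [0, 0, 2],
    [0, 0, 2],
    [0, 0, 2]
  ],
  "turn": [
    [0, 0, 0],
    [0, 0, 0],
    [0, 0, 0],
    [0, 0, 0],
    [0, 0, 0],
    [0, 0, 0],
    [0, 0, 0],
    [0, 0, 0],
    [0, 0, 0],
    [0, 0, 0]
  ]
}}

```text
time_s: 7.7
position: [0.5604, -0.3821, 0.067]
tool_rot: [-3.139, -0.003, -1.465]
force: [-0.6, 5.6, 21.4]
opening: 0.0001
```

Run:
```python
from h import *
plan((.4638,-.3283,.12),-1.464)
plan((.4638,-.3283,.08),-1.464)
```

```text
pos [ 0.5604 -0.3821  0.067 ] rot [-3.139e+00 -3.000e-03 -1.465e+00] F [-0.6   5.63 21.42] t 7.7
shift [-63.6  90.3 -53.3] turn [-0.02 -0.02 -0.01]
pos [ 0.5604 -0.3821  0.067 ] rot [-3.139e+00 -3.000e-03 -1.465e+00] F [-0.6   5.63 21.42] t 7.7
shift [-63.7  90.4 -13.3] turn [-0.02 -0.02 -0.01]
```

Request:
{"method": "step_arm", "body": {
  "grip": [0, 0, 0, 0, 0, 0, 0, 0, 0, 0],
  "travel": [
    [0, 0, -15],
    [0, 0, -35],
    [0, 0, -56],
    [-16, 23, -56],
    [-35, 48, -56],
    [-52, 74, -56],
    [-63.6, 90.3, -56],
    [-63.6, 90.3, -56],
    [-63.6, 90.3, -56],
    [-63.6, 90.3, -56]
  ],
  "turn": [
    [0, 0, 0],
    [0, 0, 0],
    [0, 0, 0],
    [0, 0, 0],
    [0, 0, 0],
    [0, 0, 0],
    [0, 0, 0],
    [0, 0, 0],
    [0, 0, 0],
    [0, 0, 0]
  ]
}}

```text
time_s: 8.95
position: [0.4635, -0.3284, 0.1195]
tool_rot: [3.141, 0.0, -1.466]
force: [-0.1, 0.1, 0.4]
opening: 0.0008
```

Run:
```python
from h import *
plan((.4638,-.3283,.08),-1.464)
p,d=eyes.capture('scene')
cv2.imwrite('pics/s2.png',cv2.resize(p[150:270,175:335,::-1],(800,600),interpolation=cv2.INTER_CUBIC))
p,d=eyes.capture('top')
cv2.imwrite('pics/t2.png',cv2.resize(p[150:270,195:355,::-1],(800,600),interpolation=cv2.INTER_CUBIC))
```

```text
pos [ 0.4635 -0.3284  0.1195] rot [ 3.141  0.    -1.466] F [-0.08  0.07  0.39] t 8.95
shift [-0.1 -0.3 39.5] turn [ 0.    0.   -0.02]
```

View pics/s2.png

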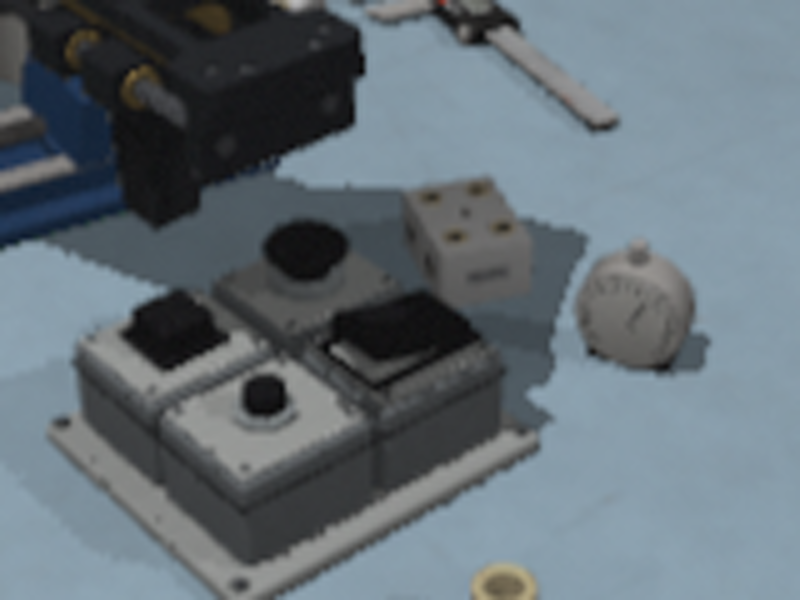

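View pics/t2.png

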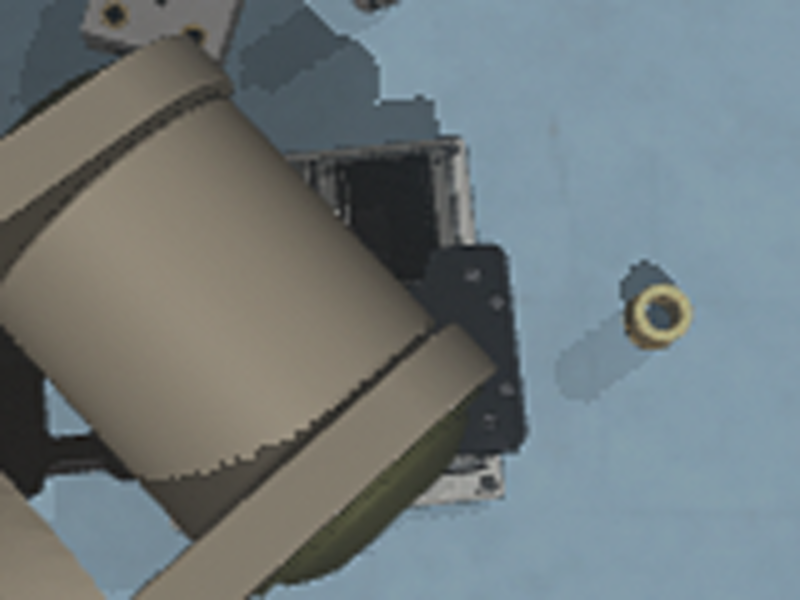

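The scene view shows the rocker at (405,325) with its near end up and its far end down, so it has tipped over. Next is the key.

Request:
{"method": "step_arm", "body": {
  "grip": [0, 0, 0, 0, 0, 0, 0, 0, 0, 0],
  "travel": [
    [0, 0, 15],
    [0, 0, 32],
    [0, 0, 42],
    [0, 0, 46],
    [0, 0, 48.5],
    [0, 0, 51],
    [0, 0, 53],
    [0, 0, 55],
    [0, 0, 57],
    [0, 0, 57]
  ],
  "turn": [
    [0, 0, 0],
    [0, 0, 0],
    [0, 0, 0],
    [0, 0, 0],
    [0, 0, 0],
    [0, 0, 0],
    [0, 0, 0],
    [0, 0, 0],
    [0, 0, 0],
    [0, 0, 0]
  ]
}}

```text
time_s: 10.3
position: [0.4632, -0.3281, 0.0638]
tool_rot: [-3.141, -0.0, -1.466]
force: [-5.4, 5.0, 14.6]
opening: 0.0008
```

Request:
{"method": "step_arm", "body": {
  "grip": [0, 0, 0, 0, 0, 0, 0, 0, 0, 0],
  "travel": [
    [0, 0, 0.8],
    [0, 0, 1.5],
    [0, 0, 2],
    [0, 0, 2],
    [0, 0, 2],
    [0, 0, 2],
    [0, 0, 2],
    [0, 0, 2],
    [0, 0, 2],
    [0, 0, 2]
  ],
  "turn": [
    [0, 0, 0],
    [0, 0, 0],
    [0, 0, 0],
    [0, 0, 0],
    [0, 0, 0],
    [0, 0, 0],
    [0, 0, 0],
    [0, 0, 0],
    [0, 0, 0],
    [0, 0, 0]
  ]
}}

```text
time_s: 11.55
position: [0.4633, -0.3282, 0.0637]
tool_rot: [-3.141, -0.001, -1.465]
force: [-11.2, 10.1, 31.1]
opening: 0.0003
```

Run:
```python
from h import *
plan((.533,-.3205,.12),-1.464)
```

```text
pos [ 0.4633 -0.3282  0.0637] rot [-3.141e+00 -1.000e-03 -1.465e+00] F [-11.23  10.11  31.05] t 11.55
shift [ -0.2 -70.2 -56.3] turn [-0.   -0.01 -0.01]
```

Request:
{"method": "step_arm", "body": {
  "grip": [0, 0, 0, 0, 0, 0, 0, 0, 0, 0],
  "travel": [
    [0, 0, -5],
    [0, 0, -20],
    [0, 0, -40],
    [0, 0, -59],
    [0, -15, -59],
    [0, -35, -59],
    [0, -55, -59],
    [0, -70.2, -59],
    [0, -70.2, -59],
    [0, -70.2, -59]
  ],
  "turn": [
    [0, 0, 0],
    [0, 0, 0],
    [0, 0, 0],
    [0, 0, 0],
    [0, 0, 0],
    [0, 0, 0],
    [0, 0, 0],
    [0, 0, 0],
    [0, 0, 0],
    [0, 0, 0]
  ]
}}

```text
time_s: 12.8
position: [0.5327, -0.3205, 0.1191]
tool_rot: [3.141, 0.001, -1.466]
force: [-0.0, 0.8, -0.1]
opening: 0.0002
```

Run:
```python
from h import *
plan((.533,-.3205,.0785),-1.464)
p,d=eyes.capture('scene')
cv2.imwrite('pics/s3.png',cv2.resize(p[150:270,175:335,::-1],(800,600),interpolation=cv2.INTER_CUBIC))
u,v=np.array(proj('scene',(.4635,-.328,.0635))); print(u,v)
for du in range(-5,6): print(depthpt('scene',u+du,v,d[int(round(v)),int(round(u+du))]).round(4))
```

```text
pos [ 0.5327 -0.3205  0.1191] rot [ 3.141e+00  1.000e-03 -1.466e+00] F [-0.02  0.83 -0.05] t 12.8
shift [ 0.  -0.4 40.6] turn [ 0.01  0.01 -0.02]
208.98346308916135 214.1097300263714
[ 0.4552 -0.3213  0.0629]
[ 0.4565 -0.3235  0.0637]
[ 0.4582 -0.3246  0.0636]
[ 0.4599 -0.3259  0.0637]
[ 0.462  -0.3264  0.0632]
[ 0.4627 -0.3297  0.0648]
[ 0.4647 -0.3303  0.0644]
[ 0.4667 -0.3309  0.064 ]
[ 0.4686 -0.3316  0.0636]
[ 0.4706 -0.3323  0.0632]
[ 0.4722 -0.3338  0.0634]
```

View pics/s3.png

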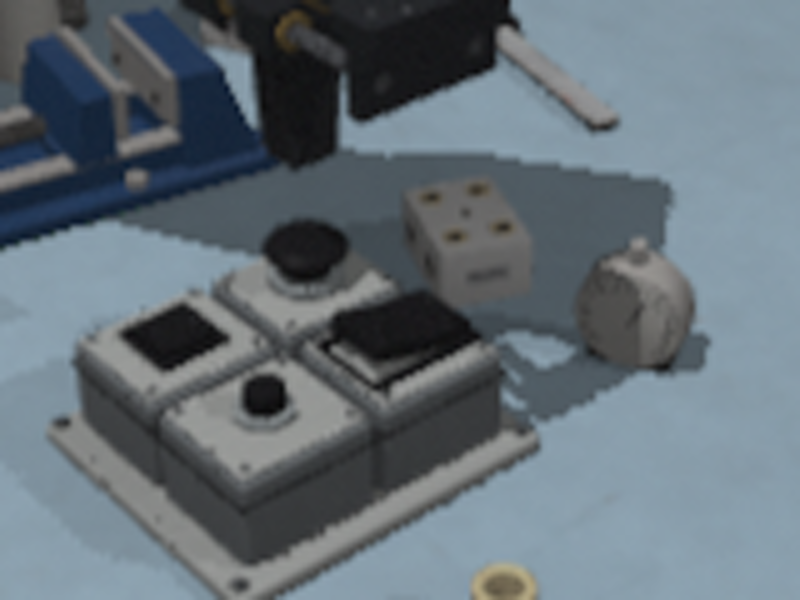

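The key at (175,337) is now flush with its bezel, at a height of 0.0635 m. The small button at (265,393) hasn't moved. The start button is last.

Request:
{"method": "step_arm", "body": {
  "grip": [0, 0, 0, 0, 0, 0, 0, 0, 0, 0],
  "travel": [
    [0, 0, 15],
    [0, 0, 28],
    [0, 0, 36],
    [0, 0, 39],
    [0, 0, 42],
    [0, 0, 44.5],
    [0, 0, 47],
    [0, 0, 49],
    [0, 0, 50.5],
    [0, 0, 50.5]
  ],
  "turn": [
    [0, 0, 0],
    [0, 0, 0],
    [0, 0, 0],
    [0, 0, 0],
    [0, 0, 0],
    [0, 0, 0],
    [0, 0, 0],
    [0, 0, 0],
    [0, 0, 0],
    [0, 0, 0]
  ]
}}

```text
time_s: 14.1
position: [0.5331, -0.3208, 0.0705]
tool_rot: [-3.141, -0.001, -1.466]
force: [-4.9, 2.9, 11.2]
opening: 0.0004
```

Request:
{"method": "step_arm", "body": {
  "grip": [0, 0, 0, 0, 0, 0, 0, 0, 0, 0],
  "travel": [
    [0, 0, 0.8],
    [0, 0, 1.5],
    [0, 0, 2],
    [0, 0, 2],
    [0, 0, 2],
    [0, 0, 2],
    [0, 0, 2],
    [0, 0, 2],
    [0, 0, 2],
    [0, 0, 2]
  ],
  "turn": [
    [0, 0, 0],
    [0, 0, 0],
    [0, 0, 0],
    [0, 0, 0],
    [0, 0, 0],
    [0, 0, 0],
    [0, 0, 0],
    [0, 0, 0],
    [0, 0, 0],
    [0, 0, 0]
  ]
}}

```text
time_s: 15.35
position: [0.5332, -0.3209, 0.0703]
tool_rot: [-3.141, -0.002, -1.465]
force: [-9.6, 6.3, 24.7]
opening: 0.0002
```

Run:
```python
from h import *
plan((.533,-.3205,.0705),-1.464)
p,d=eyes.capture('scene')
cv2.imwrite('pics/s4.png',cv2.resize(p[150:270,175:335,::-1],(800,600),interpolation=cv2.INTER_CUBIC))
plan((.533,-.3205,.0705),-1.464)
```

```text
pos [ 0.5332 -0.3209  0.0703] rot [-3.141e+00 -2.000e-03 -1.465e+00] F [-9.58  6.28 24.71] t 15.35
shift [-0.4  0.1 -0.2] turn [-0.01 -0.01 -0.01]
pos [ 0.5331 -0.3209  0.0703] rot [-3.141e+00 -2.000e-03 -1.465e+00] F [-9.1   5.69 24.15] t 15.4
shift [-0.4  0.1 -0.2] turn [-0.01 -0.01 -0.01]
```

View pics/s4.png

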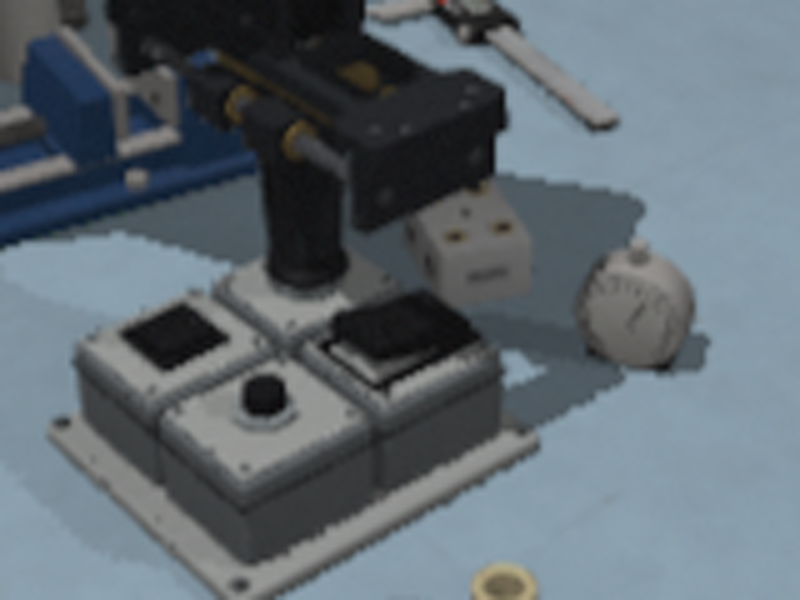

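The fingertips hold the start button down on its collar at (305,275). The rocker is still tipped and the key is in. The small button, valve block, gauge and bush are where they were. I'm handing in.

```bash
python3 -c "
from workcell import finish_job
print(finish_job())"
```

```text
the job is handed in; nothing more can be done
None
```

I pressed the three controls in the order asked and handed the job in at about 15.4 s, with the shut fingertips still holding the large round button down.

- **Rocker:** I pressed its far end to a hard stop, at about 21 N. Pictures afterwards show it tipped over and staying there.
- **Square key:** I pressed it to a hard stop, with the fingertips at 0.0637 m and about 31 N. After I lifted off, the depth image gave its top at about 0.0635 m, which is the full 8 mm in.
- **Large round button:** It is held at its stop, with the fingertips at 0.0703 m (expected about 0.0705 m). The push is about 24 N, against a spring of about 8 N when fully down.
- **Everything else:** In the last picture the small button, valve block, gauge and bush look unmoved.

**Disagreements and limits:** In my first measurement the two cameras differed by about 6 mm on the button centre. I used the top view, because it fitted the stand's geometry. I also saw 5 to 11 N of sideways force while pressing the key and the button, and nothing shifted because of it.

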